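Turn up the toaster's browning wheel to the sixth dot

ROBOT

A 6-joint arm with a two-finger parallel gripper is mounted at the origin on the work surface. World frame = base frame: x ahead of the robot, y to its left, z up, the work surface at z = 0. Lengths are in m, angles in degrees, forces in N, time in s.
With the tool pointing down it reaches from about 0.4 to 0.825 m from the base axis. Payload 7 kg.
Tool frame: the origin (TCP) lies between the finger pads; the fingertips stand 25 mm ahead of it and the grasp point (between the pads) lies 6 mm ahead of it; z points along the fingers, y is the line along which they close (so a half turn about z gives the same grasp; the last joint's range is limited). The gripper opens to 88 mm and grips with 3 to 60 N. Pads are 19 mm wide; open, the fingers measure 130 mm over their backs; the gripper's body (78 mm by 193 mm) begins 47 mm behind the grasp point.
Start: joints at [92.08, 20.546, 0.682, 0, -70.136, -16.507], TCP at [0.168, 0.654, 0.212] pointing down, gripper open.
Joint ranges: [-176.03, 176.03], [-82.01, 121.73], [-58.28, 71.71], [-173.87, 95.51], [-174.79, -0.11], [-173.66, 173.66]. Speed limits (degrees/s): [136.94, 136.94, 172.46, 180, 180, 180].

INTERFACE

Orientations are given as [roll, pitch, yaw] about the fixed x, y, z axes, in that order (R = Rz(yaw) Ry(pitch) Rx(roll)).
In Python, from plant import ctrl gives the robot as it stands.
- The arm moves only by the shell command python3 drive.py 'ROWS'. ROWS is a JSON object with one list for each field, all of the same length, 1 to 8, a row being the entries at one place: sx, sy, sz (the shift in units of 100 mm), yaw (a turn about the tool's z in units of 10 degrees), finger_gap (the finger opening in m); each row is the pose to reach, as a shift and turn from the pose commanded when the command began, along the tool's axes at that moment; what a row does not reach only later rows make up. A row lasts 1/8 s, in which the tool goes at most 0.0625 m and 10.7 degrees, less where a joint would pass 70% of its speed; a pose out of reach is approached as far as the arm can. The fingers move at their own pace and stop on an object; the grip force is fixed at half the most. Time passes only in rows, so rows that do not move let the fingers close. It prints the time, the measured TCP pose, the force, the opening and the grip force at its end. Input that does not fit is refused with a message, and nothing moves.
- ctrl.get_obs(): the state, without advancing time (a new reading comes with each control period).
- ctrl.snapshot(name): name is "scene" or "top" or "wrist"; returns a dict with "frame" (384x512x3 uint8, red, green, blue), "z_map" (384x512 float32, m along the optical axis (not along the pixel's ray), 0 where there is no reading), "fovy" (degrees; the focal length in pixels is half the picture's height over the tangent of half this angle, whatever the lens; pixels are square), "cx", "cy" (the principal point, pixels), "R" (3x3) and "t" (3): a world point X has camera coordinates R X + t; the wrist camera has in their place "T_tool_cam" (4x4, takes a point from camera to tool coordinates, whose origin is the TCP and whose axes are the flange's). Camera axes: x right, y down, z forward; pixel columns grow to the right and rows downward; lengths in m; the calibration is good to about 2 mm. A picture is of the moment at which its call begins: read the wrist's pose just before it.
- ctrl.close_job(): hands the job in; it is judged then, once.
The state is a dict: "clock": time; "joint_pos": joint angles; "qvel": joint speeds; "tau": joint torques, N m; "tool_pos": TCP position; "orientation": TCP orientation; "force": force on the tool from outside, world axes, zero at the start; "moment": the same for the moment, N m; "opening": finger opening in m; "gripper_force": force on a finger pad.
Only numpy, scipy, OpenCV 4.12 (cv2) and the standard library are available. Lean on these libraries where they do the work, as an engineer would, in place of code of your own. Each camera call takes 0.05 s, during which the arm holds its last target. There are 200 camera calls.

TASK

The toast has been coming out too pale: with a fingertip, flick the ridged edge of the toaster's browning thumbwheel along, click by click, until its pointer has clicked into place at the sixth of the seven dots, one short of the largest. Touch lightly and grip nothing: the toaster must stay where it stands and its lever must stay up. Leave the mug, the jar and the shaker where they are.

Things in the scene. Friction and masses are not known exactly. Their poses are not given: they have to be found in the camera images.
- toaster: White two-slot toaster, 290 (x) x 170 (y) x 178 mm high, about 1.5 kg, standing loose on four rubber feet. Origin: centre of its underside, at worktop level. Its -x end is the control end (lever, buttons, thumbwheel) and roughly faces the robot; the two bread slots lie behind it towards +x. The top is flat; only the wheel and its arched bezel stand above it.
- wheel_centre (a point): Centre of the browning thumbwheel: on its axle at mid-width, fixed in the toaster, with the toaster's axes. 105 mm from the toaster's centre towards the control end, on the centre line, 167 mm above the worktop (11 mm below the flat top). The axle runs along the toaster's x, so the wheel rolls across the toaster's width. A fingertip laid on its top with 3 to 5 N carries it along.
- wheel_crest (a point): Highest point of the black wheel, 27 mm above wheel_centre. Wheel 16 mm wide; round its edge 20 ridges, one every 18 degrees, full width: bars of radius 2.5 mm centred 24.5 mm from the axle; wheel radius 23 mm between them. At rest in a click one ridge is exactly on top. Grey arched bezel beside it, radius 21 mm about the axle: 15 mm wide on the lever side, 6 mm behind.
- pointer (a point): Tip of the wheel's pointer, a white tongue 3 mm wide on one ridge, reaching 6 mm out over the bezel on the lever side, 24 mm from the axle; a white line runs on from it across that ridge. It turns with the wheel: at the top at the fourth dot, 36 degrees beyond the top at the sixth.
- dot6 (a point): Sixth of the seven raised white dots on the bezel's arch on the lever side. They lie 18 degrees apart, 54 degrees either side of the top, and grow from 2.2 to 4.6 mm across from the first (toaster's +y side; left as seen from the lever) to the seventh (-y side).
- browning_wheel (a joint): Wheel setting (rad): seven clicked places 0.314 apart; 0 = first dot, 1.571 = sixth, 1.885 = seventh and end stop. Growing values carry the wheel's top towards the toaster's -y side (right, seen from the lever). A sprung ball holds each place: about 2 N along the edge moves it; past half way (9 degrees) it snaps on to the next place by itself and stays there.
- lever (a joint): Bread lever on the control end: 0 is up; it grows as it is pushed down (m), at most 0.075, against a light spring (4 N). It must stay up.
- lever_knob (a point): Top of the black lever knob (16 x 42 x 14 mm) in front of the control end, on its centre line, 147 mm above the worktop; the knob reaches 36 mm out from the end face.
- mug: White mug, 82 mm across, 95 mm high, beside the toaster on its +y side. Origin: centre of its underside. Must stay where it stands.
- jar: Glass jam jar with a red lid, 68 mm across, 100 mm high, beside the toaster on its -y side. Origin: centre of its underside. Must stay where it stands.
- shaker: Steel salt shaker, 44 mm across, 80 mm high, beside the control end on the toaster's -y side. Origin: centre of its underside. Must stay where it stands.

How it is judged:
By the outcome, as a careful person would: the job done as asked, in the order asked, and still so for the second after the job is handed in, with the robot touching nothing.
It also fails if it takes over 58 s, if anything falls off the work surface, if the arm or the gripper's body presses on something with over 40 N, if the wrist force passes 120 N, or if a joint passes its speed limit or range.

## Working session

There is one attempt and no reset: what is moved stays moved. The work goes in short steps, Python scripts to look and compute and a shell command to move; the robot and the scene stay as the last step left them, time stands still between calls to the robot, and variables do not carry over. Pictures are saved under pics/ and viewed, at most 10 in all, crops included, and the job is handed in when it is done.

```bash
ls; mkdir -p pics; python3 - <<'E'
from plant import ctrl
import cv2,numpy as np,pickle
o=ctrl.get_obs();print(o)
S={}
for n in("scene","top"):
    s=ctrl.snapshot(n);S[n]=s
    cv2.imwrite(f"pics/{n}0.png",s["frame"][:,:,::-1]);print(n,s["fovy"],s["cx"],s["cy"],s["R"],s["t"])
pickle.dump(S,open("s0.pkl","wb"))
E
```

```text
drive.py
pics
plant.py
{'clock': 0.0, 'joint_pos': array([ 9.20794463e+01,  2.05898525e+01,  6.31868167e-01, -2.16193411e-02,
       -7.01361934e+01, -1.65077829e+01]), 'qvel': array([ 0.04891952, -0.09726879,  0.03369505, -0.07383992,  0.01102896,
       -0.09106035]), 'tau': array([ 9.10825838e-04, -5.82715559e+01,  2.93052864e+01,  6.99683726e+00,
        6.99693774e-03, -1.61065159e-04]), 'tool_pos': array([0.16807051, 0.65318504, 0.21142139]), 'orientation': array([ 1.79903929e+02, -7.27720901e-03, -1.44356932e+01]), 'force': array([0.06541779, 0.16588994, 1.00599133]), 'moment': array([-0.00297332, -0.0343577 , -0.04361725]), 'gripper_force': 0.0, 'opening': 0.08763683848224878}
scene 54.837899462718795 257.105513891312 197.6123714225127 [[ 0.619962    0.78452883 -0.01271337]
 [ 0.57433034 -0.46477628 -0.67388996]
 [-0.53459497  0.41048449 -0.73872234]] [-0.40638865 -0.20554645  1.39411562]
top 56.48895219486741 251.9409997019 193.32445716176278 [[ 1.40518266e-03 -9.99991878e-01 -3.77750250e-03]
 [-9.93905004e-01 -9.80210857e-04 -1.10235580e-01]
 [ 1.10230982e-01  3.90937976e-03 -9.93898308e-01]] [0.05644634 0.58109038 1.00086397]
```
View pics/scene0.png

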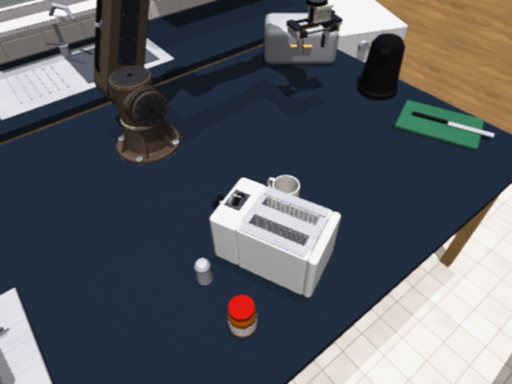

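View pics/top0.png

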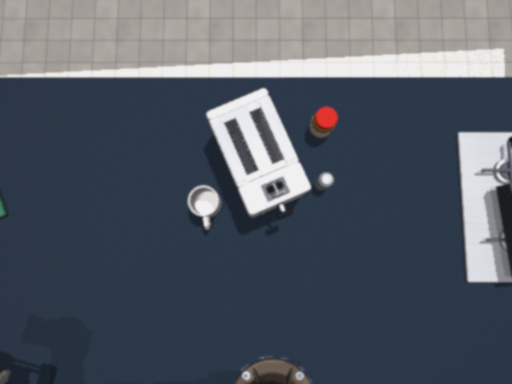

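The scene view shows the toaster at about (275,235), with the wheel block near (237,200). In the top view the toaster is at about (258,152), the wheel block near (276,188), the lever at (282,208), the shaker at (325,180), the mug at (204,203) and the jar at (323,122). Next I fit the toaster's pose from depth in both views.

```bash
cat > h.py <<'E'
import numpy as np,cv2
def cloud(s,R=None,t=None):
    h,w=s["z_map"].shape; f=h/2/np.tan(np.radians(s["fovy"]/2))
    v,u=np.mgrid[:h,:w]; z=s["z_map"]
    c=np.stack([(u-s["cx"])/f*z,(v-s["cy"])/f*z,z],-1)
    if R is None: R,t=s["R"].T,-s["R"].T@s["t"]
    return c@R.T+t
E
python3 - <<'E'
import pickle,numpy as np,cv2
from h import *
S=pickle.load(open("s0.pkl","rb"))
for n,s in S.items():
    P=cloud(s);ok=s["z_map"]>0
    m=ok&(P[...,2]>.165)&(P[...,2]<.195)&(P[...,0]>.3)&(P[...,0]<.9)&(abs(P[...,1])<.3)
    nl,lab,st,_=cv2.connectedComponentsWithStats(m.astype(np.uint8))
    k=1+np.argmax(st[1:,4]);q=P[lab==k]
    print(n,"top z",np.percentile(q[:,2],[5,50,95]),cv2.minAreaRect((q[:,:2]*1000).astype(np.float32)),len(q))
    for nm,z0,z1 in(("mug",.085,.105),("jar",.09,.11),("shaker",.065,.085)):
        m2=ok&(P[...,2]>z0)&(P[...,2]<z1)&(P[...,0]>.3)&(P[...,0]<.9)&(abs(P[...,1])<.3)
        nl,lab,st,_=cv2.connectedComponentsWithStats(m2.astype(np.uint8))
        print(nm,[(np.median(P[lab==i],0).round(3),st[i,4]) for i in range(1,nl) if st[i,4]>15])
E
```

```text
scene top z [0.16939369 0.17652205 0.18032095] ((677.6604614257812, 42.70660400390625), (288.2620849609375, 169.91888427734375), 23.4804630279541) 5388
mug [(array([0.539, 0.206, 0.093]), np.int32(131)), (array([ 0.734, -0.022,  0.095]), np.int32(485)), (array([ 0.789, -0.149,  0.1  ]), np.int32(562))]
jar [(array([0.54 , 0.206, 0.094]), np.int32(97)), (array([ 0.739, -0.02 ,  0.1  ]), np.int32(500)), (array([ 0.788, -0.148,  0.1  ]), np.int32(539))]
shaker [(array([0.496, 0.183, 0.079]), np.int32(18)), (array([0.528, 0.217, 0.076]), np.int32(111)), (array([ 0.739, -0.02 ,  0.075]), np.int32(468)), (array([ 0.623, -0.151,  0.076]), np.int32(178)), (array([ 0.809, -0.163,  0.073]), np.int32(182))]
top top z [0.17188058 0.1768956  0.18116098] ((675.9548950195312, 43.4276123046875), (289.5414733886719, 170.07508850097656), 23.430015563964844) 6019
mug [(array([ 0.784, -0.145,  0.1  ]), np.int32(383)), (array([0.763, 0.027, 0.095]), np.int32(17)), (array([0.755, 0.113, 0.095]), np.int32(18)), (array([0.555, 0.192, 0.095]), np.int32(164))]
jar [(array([ 0.784, -0.146,  0.1  ]), np.int32(375)), (array([0.784, 0.046, 0.099]), np.int32(17)), (array([0.739, 0.016, 0.1  ]), np.int32(31)), (array([0.755, 0.115, 0.102]), np.int32(18)), (array([0.556, 0.193, 0.095]), np.int32(150))]
shaker [(array([ 0.763, -0.131,  0.073]), np.int32(110)), (array([0.782, 0.037, 0.076]), np.int32(22)), (array([ 0.615, -0.146,  0.077]), np.int32(163)), (array([0.577, 0.221, 0.077]), np.int32(40)), (array([0.499, 0.185, 0.079]), np.int32(45))]
```

```bash
cat >> h.py <<'E'
from scipy.spatial.transform import Rotation as Ro
def loc(o,target):
    "world target -> shift in current tool axes"
    return Ro.from_euler("xyz",o["orientation"],degrees=True).inv().apply(np.array(target)-o["tool_pos"])
E
python3 - <<'E'
from plant import ctrl
from h import *
o=ctrl.get_obs();s=ctrl.snapshot("wrist");print(s["T_tool_cam"].round(3),s["fovy"],s["cx"],s["cy"])
print(loc(o,[.168,.654,.36]),loc(o,[.53,0,.36]))
E
```

```text
[[-0.001 -0.969 -0.247  0.067]
 [ 1.    -0.001 -0.001 -0.001]
 [ 0.001 -0.247  0.969 -0.172]
 [ 0.     0.     0.     1.   ]] 70.55211264341698 259.7693585923928 192.75068214737047
[-0.00025091 -0.00047745 -0.14848976] [ 0.51336164  0.54262602 -0.14761622]
```

The manual's scale: shifts go in units of 100 mm and turns go in units of 10 degrees. Converting my numbers, 0.21 m is 2.1, 0.2 m is 2, -30 degrees is -3.

```bash
python3 drive.py '{"sx": [0, 0, 0.4, 0.8, 1.2, 1.6, 2, 2.4], "sy": [0, 0, 0.4, 0.8, 1.3, 1.7, 2.1, 2.5], "sz": [-0.6, -1.2, -1.5, -1.5, -1.5, -1.5, -1.5, -1.5], "yaw": [0, 0, -0.5, -1, -1.5, -2, -2.5, -3], "finger_gap": [0, 0, 0, 0, 0, 0, 0, 0]}' && python3 - <<'E'
from plant import ctrl
from h import *
o=ctrl.get_obs();print(loc(o,[.53,0,.33]),loc(o,[.455,-.053,.26]),o["joint_pos"].round(1))
E
```

```text
clock: 1.15
tool_pos: [0.3388, 0.3499, 0.3624]
orientation: [-180.0, -0.0, 15.8]
force: [0.6, 0.6, 0.8]
opening: 0.0131
gripper_force: 0.0
[0.08896766 0.3887323  0.03232206] [0.00237999 0.41938898 0.10229879] [ 69.1  -1.3  -7.   -0.  -84.3  36.6]
```

To row units: 0.419 m is 4.19, 0.36 m is 3.6, -6 degrees is -0.6.

```bash
python3 drive.py '{"sx": [0.2, 0.4, 0.6, 0.6, 0.5, 0.3, 0.02, 0.02], "sy": [0.6, 1.2, 1.8, 2.4, 3, 3.6, 4.19, 4.19], "sz": [0, 0, 0, 0, 0, 0.5, 1, 1], "yaw": [-0.3, -0.6, -0.76, -0.76, -0.76, -0.76, -0.76, -0.76], "finger_gap": [0, 0, 0, 0, 0, 0, 0, 0]}' && python3 drive.py '{"sx": [0, 0], "sy": [0, 0], "sz": [0, 0], "yaw": [0, 0], "finger_gap": [0, 0]}' && python3 - <<'E'
from plant import ctrl
from h import *
o=ctrl.get_obs();print(o["tool_pos"],o["orientation"],o["joint_pos"].round(1))
s=ctrl.snapshot("wrist");R=Ro.from_euler("xyz",o["orientation"],degrees=True).as_matrix()
T=s["T_tool_cam"];Rw=R@T[:3,:3];tw=R@T[:3,3]+o["tool_pos"]
f=192/np.tan(np.radians(s["fovy"]/2))
ex=np.array([np.cos(np.radians(23.45)),np.sin(np.radians(23.45)),0]);C=np.array([.677,.043,0])
for z,d in((.167,-.105),(.194,-.105),(.191,-.1185)):
    c=Rw.T@(C+d*ex+[0,0,z]-tw);print(c[:2]/c[2]*f+[s["cx"],s["cy"]])
import pickle;pickle.dump((o,s),open("w1.pkl","wb"))
cv2.imwrite("pics/w1.png",s["frame"][:,:,::-1])
c=s["frame"][60:210,170:370,::-1]
cv2.imwrite("pics/w1c.png",cv2.resize(c,None,fx=4,fy=4,interpolation=cv2.INTER_CUBIC))
E
```

```text
clock: 2.15
tool_pos: [0.4511, -0.0534, 0.2605]
orientation: [-180.0, 0.1, 23.1]
force: [1.4, 0.2, 1.0]
opening: 0.0004
gripper_force: 0.0
clock: 2.4
tool_pos: [0.4532, -0.0512, 0.2629]
orientation: [180.0, -0.0, 23.1]
force: [1.3, 0.3, 0.1]
opening: 0.0005
gripper_force: 0.0
[ 0.4531663  -0.05119793  0.26289793] [ 1.79983172e+02 -4.10276417e-02  2.31489183e+01] [ 18.4  -2.6 -20.8   0.  -71.8  94.7]
[262.0821352   42.14805277]
[262.36451809  32.24045211]
[262.39321399  51.81645715]
```

View pics/w1.png

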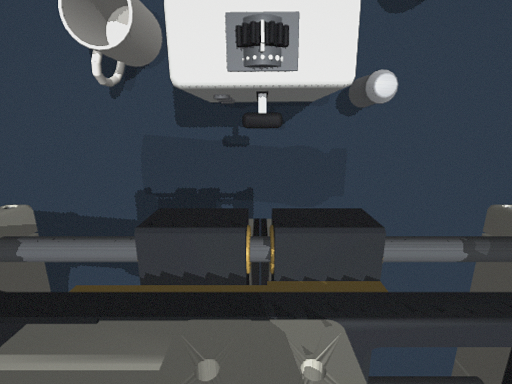

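The wrist view shows the wheel at about (263,36) with its pointer line near (262,35). The dots are along row 57, and the lever knob is at (262,120). The crest was predicted at (262,32), so the pose fits. I'll zoom in.

```bash
python3 - <<'E'
import pickle,cv2
o,s=pickle.load(open("w1.pkl","rb"))
cv2.imwrite("pics/w1d.png",cv2.resize(s["frame"][5:80,215:315,::-1],None,fx=8,fy=8,interpolation=cv2.INTER_CUBIC))
E
```

```text
(no output)
```

View pics/w1d.png

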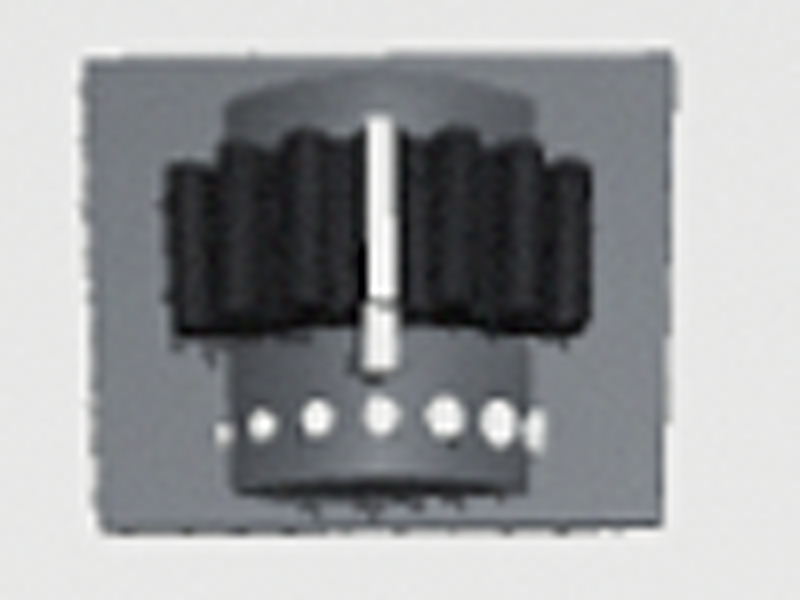

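The pointer line (crop x≈380, so column 262.5) is at the fourth dot, so it needs two clicks to the right, which is tool +y. I'll measure the crest from wrist depth, and check it against the scene and top cameras.

```bash
python3 - <<'E'
import pickle
from h import *
o,s=pickle.load(open("w1.pkl","rb"))
T=s["T_tool_cam"];P=cloud(s,T[:3,:3],T[:3,3])  # tool coords
R=Ro.from_euler("xyz",o["orientation"],degrees=True)
q=P[21:41,262:264].reshape(-1,3);print("crest line tool",np.median(q,0),"ends",q[:2],q[-2:]);print("world",R.apply(np.median(q,0))+o["tool_pos"])
print("flat top z",[ (R.apply(P[r,c])+o["tool_pos"])[2].round(4) for r,c in((30,200),(30,330),(60,190),(60,340))])
print("centre text->world",[.677-.105*np.cos(np.radians(23.45)),.043-.105*np.sin(np.radians(23.45)),.194])
S=pickle.load(open("s0.pkl","rb"))
for n,t in S.items():
    Q=cloud(t);d=np.hypot(Q[...,0]-.5807,Q[...,1]-.0012);k=Q[(d<.03)&(Q[...,2]>.183)]
    print(n,len(k),np.percentile(k[:,2],[50,95]) if len(k) else "",k.mean(0) if len(k) else "")
print("yaw err of toaster edge in tool:",cv2.minAreaRect((P[:90][abs(P[:90,:,2]-(o['tool_pos'][2]-.178))<.004][:,:2]*1000).astype(np.float32)))
E
```

```text
crest line tool [0.13911204 0.00201486 0.0691406 ] ends [[0.14570983 0.00161196 0.06888196]
 [0.14584371 0.0024047  0.06929503]] [[0.13212809 0.00162535 0.06865315]
 [0.13232964 0.00243327 0.06940301]]
world [0.58192345 0.00163825 0.19385755]
flat top z [np.float64(0.1766), np.float64(0.1788), np.float64(0.1781), np.float64(0.1779)]
centre text->world [np.float64(0.5806721915674637), np.float64(0.0012153937127009073), 0.194]
scene 143 [0.18802744 0.19394466] [ 0.57905266 -0.0019399   0.18855619]
top 204 [0.18778744 0.19385511] [0.57609568 0.00093698 0.18813688]
yaw err of toaster edge in tool: ((134.35452270507812, 1.5423049926757812), (66.94739532470703, 164.6796112060547), 0.05682341754436493)
```

To row units: 0.139 m is 1.39, 0.03 m is 0.3.

```bash
python3 drive.py '{"sx": [0.5, 1, 1.39, 1.39, 1.39, 1.39, 1.39], "sy": [-0.02, -0.04, -0.04, -0.04, -0.04, -0.04, -0.04], "sz": [0, 0, 0.1, 0.25, 0.3, 0.3, 0.3], "yaw": [0, 0, 0, 0, 0, 0, 0], "finger_gap": [0, 0, 0, 0, 0, 0, 0]}' && python3 - <<'E'
from plant import ctrl
from h import *
o=ctrl.get_obs();print(loc(o,[.5819,.0016,.1939]),o["force"],o["orientation"])
E
```

```text
clock: 3.32
tool_pos: [0.5789, 0.007, 0.2336]
orientation: [180.0, -0.1, 23.2]
force: [0.1, -0.1, 0.3]
opening: 0.0005
gripper_force: 0.0
[0.00057882 0.00611249 0.03969397] [ 0.06129235 -0.07489854  0.31759228] [ 1.79980254e+02 -1.03709839e-01  2.31774276e+01]
```

```bash
python3 drive.py '{"sx": [0, 0, 0, 0], "sy": [0, 0, 0, 0], "sz": [0.06, 0.12, 0.13, 0.13], "yaw": [0, 0, 0, 0], "finger_gap": [0, 0, 0, 0]}'; python3 drive.py '{"sx": [0, 0], "sy": [0, 0], "sz": [0.01, 0.01], "yaw": [0, 0], "finger_gap": [0, 0]}'; python3 drive.py '{"sx": [0, 0], "sy": [0, 0], "sz": [0.01, 0.01], "yaw": [0, 0], "finger_gap": [0, 0]}'
```

```text
clock: 3.82
tool_pos: [0.5789, 0.007, 0.2192]
orientation: [180.0, 0.0, 23.2]
force: [-0.3, 0.3, -0.4]
opening: 0.0004
gripper_force: 0.0
clock: 4.08
tool_pos: [0.579, 0.0071, 0.2183]
orientation: [-180.0, 0.0, 23.2]
force: [-0.1, 0.3, -0.5]
opening: 0.0004
gripper_force: 0.0
clock: 4.32
tool_pos: [0.5789, 0.0071, 0.2173]
orientation: [-180.0, 0.0, 23.2]
force: [0.1, 0.1, -0.4]
opening: 0.0003
gripper_force: 0.0
```

```bash
for i in 1 2 3; do python3 drive.py '{"sx": [0, 0], "sy": [0, 0], "sz": [0.007, 0.007], "yaw": [0, 0], "finger_gap": [0, 0]}' | grep -E 'pos|^force'; done
```

```text
tool_pos: [0.5789, 0.0071, 0.2166]
force: [1.1, 0.3, 0.9]
tool_pos: [0.5789, 0.007, 0.2159]
force: [-0.3, -0.9, 0.8]
tool_pos: [0.5789, 0.0071, 0.2152]
force: [-0.4, 0.4, -0.2]
```

```bash
python3 - <<'E'
from plant import ctrl
from h import *
o=ctrl.get_obs();s=ctrl.snapshot("wrist");print(o["tool_pos"],o["force"])
a=cv2.resize(s["frame"][110:270,180:340,::-1],(600,600),interpolation=cv2.INTER_CUBIC)
cv2.imwrite("pics/w2.png",a)
E
```

```text
[0.57892031 0.00706153 0.21518579] [-0.3658009   0.37563512 -0.20572334]
```

View pics/w2.png

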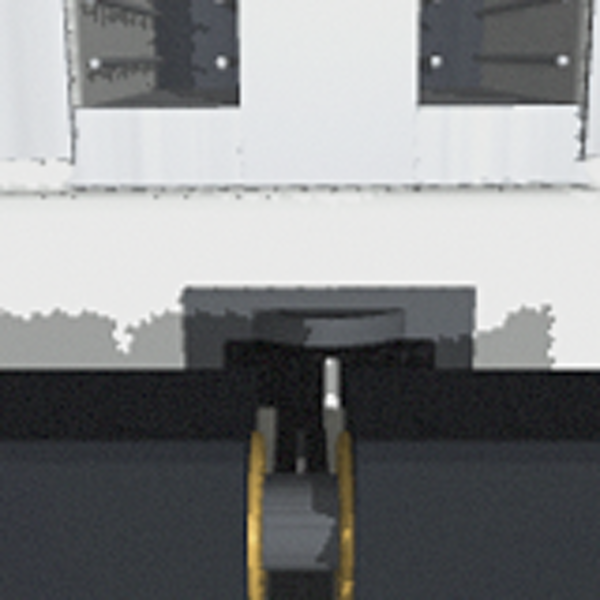

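The crop shows the tip between gold discs at (258,480) and (345,480), with the pointer line at (332,385) just right of the tip centre. I'll use depth to get the tip's geometry.

```bash
python3 - <<'E'
from plant import ctrl
from h import *
s=ctrl.snapshot("wrist");T=s["T_tool_cam"];P=cloud(s,T[:3,:3],T[:3,3])*1000
for r in range(196,262,5):
    print(r,[("%d/%d/%d"%tuple(P[r,c])) for c in range(242,284,4)])
E
```

```text
196 ['11/-14/36', '11/-11/36', '12/-7/33', '13/-4/30', '13/-1/28', '13/1/28', '13/4/28', '13/7/28', '13/10/28', '13/13/29', '13/16/30']
201 ['8/-14/33', '8/-11/33', '8/-7/32', '8/-4/33', '9/-1/29', '9/1/28', '9/4/28', '9/7/28', '9/10/28', '9/13/30', '8/17/32']
206 ['4/-14/32', '5/-10/27', '6/-7/26', '5/-4/28', '7/-1/22', '6/1/26', '7/4/22', '7/7/22', '6/10/27', '7/13/22', '5/16/28']
211 ['39/-5/-87', '39/-4/-88', '2/-7/26', '1/-4/29', '2/-1/24', '2/1/26', '3/4/21', '3/7/22', '39/4/-88', '39/5/-87', '39/6/-88']
216 ['39/-5/-92', '39/-4/-92', '-1/-7/25', '-2/-4/28', '0/-1/23', '-1/1/26', '0/4/20', '0/7/23', '39/4/-92', '40/5/-93', '40/6/-93']
221 ['40/-5/-98', '40/-4/-98', '12/-5/-22', '10/-3/-18', '10/-1/-18', '11/1/-19', '-4/4/21', '12/5/-23', '39/3/-97', '39/5/-97', '39/6/-97']
226 ['39/-5/-100', '37/-4/-96', '12/-5/-30', '10/-3/-26', '11/-1/-27', '10/1/-26', '10/3/-26', '36/2/-93', '40/3/-102', '39/4/-101', '40/5/-101']
231 ['39/-5/-103', '36/-4/-97', '33/-3/-89', '10/-3/-34', '10/-1/-34', '11/0/-35', '11/3/-34', '35/2/-95', '38/3/-102', '38/4/-102', '38/5/-102']
236 ['37/-4/-103',
[... 154 characters left out ...]
99', '32/-3/-95', '33/-1/-97', '32/0/-96', '32/0/-95', '32/1/-94', '33/2/-97', '36/3/-103', '36/4/-104', '36/5/-102']
246 ['34/-5/-101', '32/-4/-99', '31/-3/-96', '31/-1/-96', '31/0/-97', '31/0/-96', '31/1/-96', '32/2/-98', '34/3/-103', '34/4/-103', '34/5/-103']
251 ['32/-5/-102', '31/-4/-100', '30/-3/-96', '30/-1/-97', '30/0/-96', '30/0/-97', '29/1/-96', '31/2/-99', '33/3/-103', '33/4/-103', '33/5/-103']
256 ['32/-5/-104', '30/-4/-101', '28/-3/-96', '29/-1/-98', '28/0/-97', '28/0/-97', '28/1/-97', '29/2/-98', '32/3/-104', '31/4/-103', '31/6/-102']
261 ['30/-5/-103', '28/-4/-100', '26/-3/-95', '25/-2/-95', '26/0/-96', '25/0/-94', '25/1/-95', '27/2/-99', '29/3/-102', '30/4/-103', '30/5/-103']
```

```bash
python3 - <<'E'
from plant import ctrl
from h import *
o=ctrl.get_obs();s=ctrl.snapshot("scene");P=cloud(s)
R=Ro.from_euler("xyz",o["orientation"],degrees=True)
Q=R.inv().apply((P-o["tool_pos"]).reshape(-1,3)).reshape(P.shape)*1000
m=(abs(Q[...,0])<25)&(abs(Q[...,1])<25)&(Q[...,2]<45)&(Q[...,2]>-120)
r,c=np.where(m);print(r.min(),r.max(),c.min(),c.max())
for rr in range(r.min(),r.max()+1,3):
    print(rr,["%d:%d/%d/%d"%(cc,*Q[rr,cc]) for cc in np.where(m[rr])[0][::3]])
r0,c0=int(r.mean())-50,int(c.mean())-60
cv2.imwrite("pics/s2.png",cv2.resize(s["frame"][r0:r0+90,c0:c0+120,::-1],None,fx=6,fy=6,interpolation=cv2.INTER_CUBIC));print(r0,c0)
E
```

```text
151 208 224 252
151 ['251:24/-23/-116']
154 ['230:-15/4/-112', '250:24/-17/-111']
157 ['224:-19/24/-117', '227:-12/22/-118', '249:22/-15/-104']
160 ['225:-17/23/-108', '228:-13/17/-105', '231:-2/21/-113', '234:5/21/-117', '245:24/6/-112']
163 ['228:-9/24/-103', '231:-3/21/-104', '234:2/18/-104', '242:24/19/-113', '245:23/5/-102']
166 ['241:22/21/-105']
169 []
172 []
175 []
178 ['240:10/10/-53', '243:7/-8/-35']
181 ['237:6/17/-46', '240:10/10/-43', '243:9/-4/-29', '246:11/-15/-20']
184 ['235:-2/14/-29', '238:7/15/-36', '241:10/7/-30']
187 ['234:-4/15/-19', '237:1/12/-20', '240:11/13/-25']
190 ['236:-24/-21/35', '239:-16/-23/33']
193 ['234:-20/-5/30', '237:-17/-15/37', '240:-4/-8/24', '243:-1/-18/32']
196 ['230:-23/10/27', '233:-15/7/26', '236:-6/7/21', '239:0/4/21', '242:5/-2/25', '245:6/-15/37', '248:14/-16/34', '251:19/-23/38']
199 ['229:-22/17/31', '232:-14/14/30', '235:-6/13/27', '238:1/11/24', '241:6/4/29', '244:13/2/27', '247:16/-7/35', '250:22/-12/37']
202 ['228:-22/23/37', '231:-14/20/35', '234:-6/19/33', '237:3/19/27', '240:8/14/29', '243:13/7/34', '246:18/1/37']
205 ['238:6/21/34', '241:14/18/33', '244:20/14/35']
208 ['243:22/23/35']
135 178
```

View pics/s2.png

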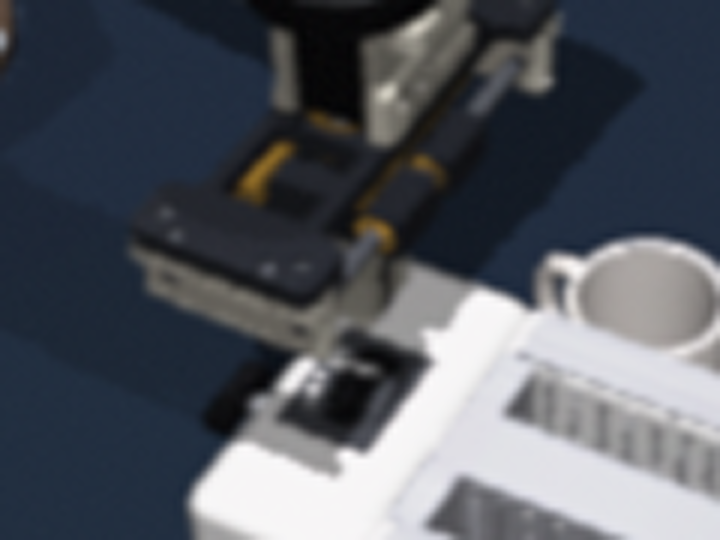

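The scene crop and both depth maps show the closed fingertips ending at tool z of about -13 to -19 mm, not +25. That puts them about 35 mm above the wheel, which explains the lack of contact. I'll descend on force feedback.

To row units: 0.026 m is 0.26, 0.021 m is 0.21.

```bash
python3 drive.py '{"sx": [0, 0, 0, 0, 0], "sy": [0, 0, 0, 0, 0], "sz": [0.07, 0.14, 0.21, 0.26, 0.26], "yaw": [0, 0, 0, 0, 0], "finger_gap": [0, 0, 0, 0, 0]}'| grep -E 'pos|^force'; python3 drive.py '{"sx": [0, 0], "sy": [0, 0], "sz": [0.01, 0.02], "yaw": [0, 0], "finger_gap": [0, 0]}' | grep -E 'pos|^force'; python3 drive.py '{"sx": [0, 0], "sy": [0, 0], "sz": [0.01, 0.01], "yaw": [0, 0], "finger_gap": [0, 0]}' | grep -E 'pos|^force'; python3 - <<'E'
from plant import ctrl
from h import *
s=ctrl.snapshot("wrist");T=s["T_tool_cam"];P=cloud(s,T[:3,:3],T[:3,3])*1000
for r in range(212,226,2):
    print(r,[("%d/%d/%d"%tuple(P[r,c])) for c in range(248,274,4)])
E
```

```text
tool_pos: [0.5787, 0.007, 0.1887]
force: [0.8, 0.6, 0.1]
tool_pos: [0.5791, 0.0071, 0.1875]
force: [-0.0, 0.5, -0.6]
tool_pos: [0.5789, 0.0071, 0.1863]
force: [0.3, 0.3, 0.2]
212 ['8/-8/6', '9/-5/2', '9/-2/1', '10/0/0', '10/2/0', '10/5/-1', '40/3/-90']
214 ['8/-8/0', '8/-5/1', '8/-2/1', '8/0/0', '8/2/2', '8/5/1', '39/3/-89']
216 ['8/-7/-2', '7/-5/0', '8/-2/-2', '8/0/-2', '8/2/-2', '8/5/-1', '38/3/-89']
218 ['6/-8/-2', '6/-5/0', '10/-2/-13', '7/0/-4', '10/2/-13', '8/5/-6', '37/3/-89']
220 ['12/-7/-21', '12/-4/-21', '11/-2/-17', '6/0/-5', '10/2/-17', '12/4/-21', '37/3/-90']
222 ['12/-7/-24', '12/-4/-24', '10/-2/-20', '4/0/-4', '11/2/-20', '12/4/-25', '37/3/-91']
224 ['33/-4/-83', '12/-4/-27', '10/-2/-23', '3/0/-5', '11/2/-24', '12/4/-28', '35/3/-88']
```

To row units: 0.0015 m is 0.015, 0.001 m is 0.01.

```bash
python3 drive.py '{"sx": [0, 0], "sy": [0, 0], "sz": [0.01, 0.015], "yaw": [0, 0], "finger_gap": [0, 0]}' | grep -E 'pos|^force'; for i in 1 2 3; do f=$(python3 drive.py '{"sx": [0, 0], "sy": [0, 0], "sz": [0.007, 0.007], "yaw": [0, 0], "finger_gap": [0, 0]}' | grep -E 'pos|^force'); echo $f; done
```

```text
tool_pos: [0.5789, 0.0071, 0.1847]
force: [-0.5, 1.0, 0.2]
tool_pos: [0.5789, 0.0071, 0.184] force: [0.4, -0.3, 0.1]
tool_pos: [0.5789, 0.0071, 0.1833] force: [0.7, 0.4, -0.7]
tool_pos: [0.5789, 0.0071, 0.1826] force: [-0.5, 0.5, -0.5]
```

```bash
for i in 1 2; do f=$(python3 drive.py '{"sx": [0, 0], "sy": [0, 0], "sz": [0.005, 0.005], "yaw": [0, 0], "finger_gap": [0, 0]}' | grep -E 'pos|^force'); echo $f; done; f=$(python3 drive.py '{"sx": [0, 0], "sy": [0, 0], "sz": [0.005, 0.005], "yaw": [0, 0], "finger_gap": [0, 0]}' | grep -E 'pos|^force'); echo $f
```

```text
tool_pos: [0.5789, 0.0071, 0.1821] force: [-0.5, -0.1, -0.5]
tool_pos: [0.5789, 0.0071, 0.1816] force: [0.5, 0.4, -0.4]
tool_pos: [0.5789, 0.0071, 0.1811] force: [-0.6, 0.4, -0.1]
```

```bash
python3 - <<'E'
from plant import ctrl
from h import *
o=ctrl.get_obs();print(o["force"],o["tool_pos"],o["clock"])
s=ctrl.snapshot("wrist");T=s["T_tool_cam"];P=cloud(s,T[:3,:3],T[:3,3])*1000
for r in range(208,224,2):
    print(r,[("%d/%d/%d"%tuple(P[r,c])) for c in range(248,274,4)])
E
```

```text
[-0.59510499  0.42949139 -0.13195832] [0.57891825 0.00705501 0.18108117] 8.15
208 ['13/-8/0', '13/-5/-2', '14/-2/-3', '14/0/-4', '14/2/-5', '14/5/-5', '39/3/-83']
210 ['11/-8/0', '12/-5/-2', '12/-2/-3', '12/0/-3', '13/2/-6', '13/4/-6', '39/3/-87']
212 ['10/-8/-1', '11/-5/-2', '11/-2/-3', '11/0/-4', '11/2/-5', '12/5/-6', '39/3/-89']
214 ['8/-8/1', '10/-5/-3', '10/-2/-4', '10/0/-5', '10/2/-5', '11/5/-6', '39/3/-89']
216 ['8/-7/-2', '8/-5/-3', '8/-2/-2', '8/0/-3', '9/2/-5', '9/5/-5', '38/3/-89']
218 ['8/-7/-5', '7/-5/-5', '10/-2/-12', '8/0/-7', '10/2/-13', '8/5/-6', '38/3/-90']
220 ['12/-7/-21', '12/-4/-22', '11/-2/-17', '8/0/-9', '10/2/-16', '12/4/-21', '37/3/-90']
222 ['12/-7/-23', '12/-4/-24', '10/-2/-19', '7/0/-10', '10/2/-20', '12/4/-25', '36/3/-90']
```

To row units: 0.0045 m is 0.045.

```bash
python3 drive.py '{"sx": [0, 0], "sy": [0.045, 0.045], "sz": [0, 0], "yaw": [0, 0], "finger_gap": [0, 0]}' | grep -E 'pos|^force'; for i in 1 2; do f=$(python3 drive.py '{"sx": [0, 0], "sy": [0, 0], "sz": [0.005, 0.005], "yaw": [0, 0], "finger_gap": [0, 0]}' | grep -E 'pos|^force'); echo $f; done
```

```text
tool_pos: [0.5809, 0.0027, 0.1811]
force: [-0.4, -0.0, -0.1]
tool_pos: [0.5807, 0.0029, 0.1806] force: [1.1, -0.7, -0.5]
tool_pos: [0.5807, 0.003, 0.1801] force: [-0.3, -0.0, -0.2]
```

```bash
for i in 1 2 3; do f=$(python3 drive.py '{"sx": [0, 0], "sy": [0, 0], "sz": [0.004, 0.004], "yaw": [0, 0], "finger_gap": [0, 0]}' | grep -E 'pos|^force'); echo $f; done
```

```text
tool_pos: [0.5808, 0.0029, 0.18] force: [-1.5, -0.4, 2.5]
tool_pos: [0.5809, 0.0029, 0.1799] force: [-1.6, -0.1, 4.7]
tool_pos: [0.5809, 0.0029, 0.1799] force: [-2.4, 0.7, 7.1]
```

Contact is at z = 0.180 m, with a stiffness of about 6 N/mm. I'll ease to about 5 N and drag one click.

To row units: 0.003 m is 0.03, 0.002 m is 0.02.

```bash
python3 drive.py '{"sx": [0, 0, 0, 0], "sy": [0, 0.01, 0.02, 0.03], "sz": [-0.004, -0.004, -0.004, -0.003], "yaw": [0, 0, 0, 0], "finger_gap": [0, 0, 0, 0]}'| grep -E 'pos|^force'; python3 drive.py '{"sx": [0, 0], "sy": [0.01, 0.02], "sz": [0.001, 0.002], "yaw": [0, 0], "finger_gap": [0, 0]}'| grep -E 'pos|^force'; python3 - <<'E'
from plant import ctrl
from h import *
o=ctrl.get_obs();print(o["force"],o["tool_pos"])
E
```

```text
tool_pos: [0.5821, 0.0001, 0.1797]
force: [-1.2, -0.1, 5.5]
tool_pos: [0.583, -0.0019, 0.1794]
force: [-0.6, -1.8, 4.2]
[-0.57516977 -1.79948711  4.1521368 ] [ 0.58298394 -0.00193808  0.17942649]
```

```bash
python3 drive.py '{"sx": [0, 0, -0.2, -0.7, -1.2, -1.39, -1.39, -1.39], "sy": [0.01, 0.01, 0, 0, 0, 0, 0, 0], "sz": [0, -0.06, -0.2, -0.5, -0.6, -0.6, -0.6, -0.6], "yaw": [0, 0, 0, 0, 0, 0, 0, 0], "finger_gap": [0, 0, 0, 0, 0, 0, 0, 0]}'| grep -E 'pos|^force'; python3 - <<'E'
from plant import ctrl
from h import *
import pickle
o=ctrl.get_obs();s=ctrl.snapshot("wrist");pickle.dump((o,s),open("w3.pkl","wb"))
cv2.imwrite("pics/w3.png",cv2.resize(s["frame"][0:80,210:320,::-1],None,fx=7,fy=7,interpolation=cv2.INTER_CUBIC))
E
```

```text
tool_pos: [0.4555, -0.056, 0.2388]
force: [0.6, 0.2, -0.0]
```

View pics/w3.png

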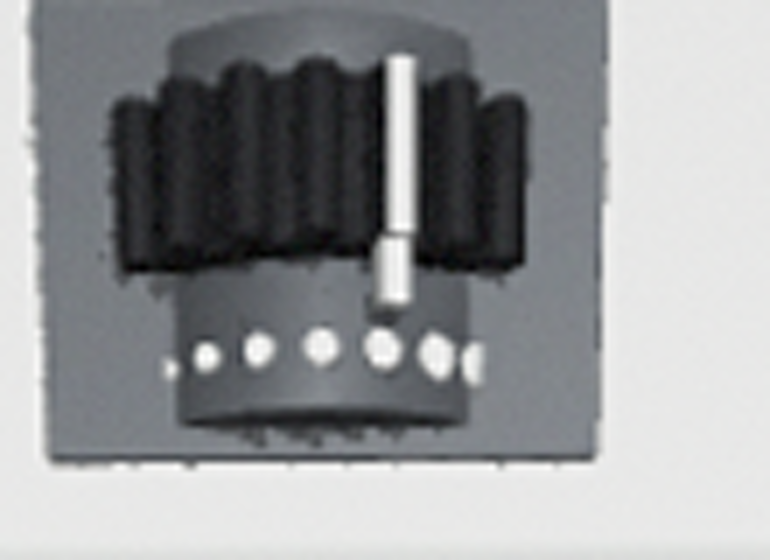

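The pointer line (crop x≈395) now matches the fifth dot (x≈383), and the ridge on top (x≈318) is over the fourth dot. That is exactly one click, so I'll repeat it.

```bash
python3 - <<'E'
from plant import ctrl
from h import *
import pickle
o,s=pickle.load(open("w3.pkl","rb"))
T=s["T_tool_cam"];P=cloud(s,T[:3,:3],T[:3,3])
m=abs(P[:100,:,2]-(o['tool_pos'][2]-.178))<.004
print(cv2.minAreaRect((P[:100][m][:,:2]*1000).astype(np.float32)))
c=int(210+318/7);q=np.median(P[9:33,c-1:c+2].reshape(-1,3),0);print("crest",q,Ro.from_euler("xyz",o["orientation"],degrees=True).apply(q)+o["tool_pos"])
print(loc(o,[.5809,.0029,.184]))
E
```

```text
((129.49591064453125, -3.7098159790039062), (57.55915451049805, 164.59036254882812), 0.03920285031199455)
crest [ 0.13818686 -0.00353981  0.04551246] [0.58116392 0.00161838 0.1932239 ]
[ 0.1384512  -0.00482076  0.05473644]
```

```bash
python3 drive.py '{"sx": [0.5, 1, 1.385, 1.385, 1.385, 1.385, 1.385], "sy": [-0.02, -0.048, -0.048, -0.048, -0.048, -0.048, -0.048], "sz": [0, 0, 0.2, 0.4, 0.53, 0.55, 0.55], "yaw": [0, 0, 0, 0, 0, 0, 0], "finger_gap": [0, 0, 0, 0, 0, 0, 0]}'| grep -E 'pos|^force'; for i in 1; do python3 drive.py '{"sx": [0, 0], "sy": [0, 0], "sz": [0.01, 0.01], "yaw": [0, 0], "finger_gap": [0, 0]}'| grep -E 'pos|^force'; done
```

```text
tool_pos: [0.5806, 0.0025, 0.1847]
force: [0.5, -0.5, 0.6]
tool_pos: [0.5805, 0.0025, 0.1838]
force: [-0.2, 0.6, 0.4]
```

```bash
python3 drive.py '{"sx": [0, 0, 0, 0, 0], "sy": [0, 0, 0, 0, 0], "sz": [0.01, 0.02, 0.03, 0.034, 0.034], "yaw": [0, 0, 0, 0, 0], "finger_gap": [0, 0, 0, 0, 0]}'| grep -E 'pos|^force'; f=$(python3 drive.py '{"sx": [0, 0], "sy": [0, 0], "sz": [0.005, 0.005], "yaw": [0, 0], "finger_gap": [0, 0]}'| grep -E 'pos|^force'); echo $f;f=$(python3 drive.py '{"sx": [0, 0], "sy": [0, 0], "sz": [0.005, 0.005], "yaw": [0, 0], "finger_gap": [0, 0]}'| grep -E 'pos|^force'); echo $f
```

```text
tool_pos: [0.5804, 0.0025, 0.18]
force: [-1.9, 0.1, 4.5]
tool_pos: [0.5805, 0.0024, 0.1799] force: [-2.3, -1.6, 6.9]
tool_pos: [0.5806, 0.0024, 0.1798] force: [-3.0, -0.6, 9.6]
```

To row units: 0.003 m is 0.03, 0.002 m is 0.02.

```bash
python3 drive.py '{"sx": [0, 0, 0, 0], "sy": [0, 0.01, 0.02, 0.03], "sz": [-0.008, -0.008, -0.008, -0.007], "yaw": [0, 0, 0, 0], "finger_gap": [0, 0, 0, 0]}'| grep -E 'pos|^force'; python3 drive.py '{"sx": [0, 0], "sy": [0.01, 0.02], "sz": [0.001, 0.002], "yaw": [0, 0], "finger_gap": [0, 0]}'| grep -E 'pos|^force'
```

```text
tool_pos: [0.5817, -0.0003, 0.1797]
force: [-1.4, -0.4, 5.4]
tool_pos: [0.5826, -0.0023, 0.1794]
force: [-1.0, -1.3, 4.6]
```

To row units: -0.139 m is -1.39, -0.12 m is -1.2.

```bash
python3 drive.py '{"sx": [0, 0, -0.2, -0.7, -1.2, -1.39, -1.39, -1.39], "sy": [0.01, 0.01, 0, 0, 0, 0, 0, 0], "sz": [0, -0.06, -0.2, -0.5, -0.6, -0.6, -0.6, -0.6], "yaw": [0, 0, 0, 0, 0, 0, 0, 0], "finger_gap": [0, 0, 0, 0, 0, 0, 0, 0]}'| grep -E 'pos|^force|clock'; python3 - <<'E'
from plant import ctrl
from h import *
o=ctrl.get_obs();s=ctrl.snapshot("wrist")
T=s["T_tool_cam"];P=cloud(s,T[:3,:3],T[:3,3]);R=Ro.from_euler("xyz",o["orientation"],degrees=True)
m=abs(P[:100,:,2]-(o['tool_pos'][2]-.178))<.004
r=cv2.minAreaRect((P[:100][m][:,:2]*1000).astype(np.float32));print(r)
cv2.imwrite("pics/w4.png",cv2.resize(s["frame"][0:150,190:340,::-1],None,fx=4,fy=4,interpolation=cv2.INTER_CUBIC))
t=ctrl.snapshot("top");Q=cloud(t);w=(Q[...,2]>.165)&(Q[...,2]<.182)&(Q[...,0]>.6)&(Q[...,0]<.9)&(abs(Q[...,1])<.3)
import pickle;W=cloud(pickle.load(open("s0.pkl","rb"))["top"]);w0=(W[...,2]>.165)&(W[...,2]<.182)&(W[...,0]>.6)&(W[...,0]<.9)&(abs(W[...,1])<.3)
for a,b in((Q,w),(W,w0)): print(cv2.minAreaRect((a[b][:,:2]*1000).astype(np.float32)))
E
```

```text
clock: 15.5
tool_pos: [0.4552, -0.0564, 0.2389]
force: [-0.7, 0.7, -0.4]
((129.91098022460938, -3.9945068359375), (56.77215576171875, 164.49679565429688), 0.06326510012149811)
((688.7623291015625, 49.283592224121094), (262.4427490234375, 168.6406707763672), 23.762561798095703)
((688.61181640625, 48.940162658691406), (261.9522399902344, 169.0488739013672), 23.729623794555664)
```

View pics/w4.png

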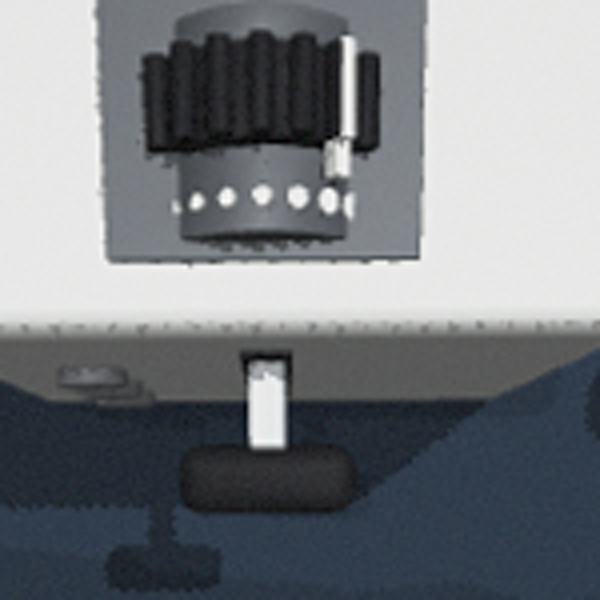

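The pointer (crop x≈340) is at the sixth dot (x≈330), two ridges to the right of the one on top (x≈262). The lever knob at (267,480) is still up, the toaster hasn't moved, and the tool is clear.

```bash
python3 -c "
from plant import ctrl
print(ctrl.close_job())"
```

```text
the job is handed in; nothing more can be done
None
```

The browning wheel's pointer is clicked in at the sixth dot, two clicks on from the fourth; the toaster did not move, the lever is still up, the mug, jar and shaker were not touched, and I handed the job in at about 15.6 s.

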